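# Tip ceramic blanks into the green compartment of a turntable bin

## Task

On the dental bench, turn the five-compartment turntable by one of its black posts until the green compartment sits squarely under the chute's spout, then press the red bar fully down so that the tray tips both lilac ceramic blanks down the chute, and let go; both blanks must end up lying in the green compartment. Do not take hold of the blanks, and leave the jar, the dropper bottle and the dental cast where they stand.

Things in the scene. Friction and masses are not known exactly. Their poses are not given: they have to be found in the camera images.
- stand: Fixed aluminium sorting stand on the bench. Origin on the turntable's vertical axis at bench height, z up, +y towards the steel chute. Grey turntable 240 mm across, walls 61 mm high, five equal 72-degree compartments, floors and rims coloured: green, then counterclockwise from above blue, yellow, red, white. All parts of the stand higher than the posts lie at y > +45 mm.
- turntable (a joint): Turntable angle, counterclockwise from above; 0 = green under the spout. Endless both ways, light friction (about 1 N at a post), stays where left. To turn it, pinch or push one of five upright round black posts, 14 mm in diameter, free from 61 to 100 mm above the bench, on the dividers 110 mm from the axis, at 36, 108, 180, 252 and 324 degrees from the middle of the green compartment.
- green_compartment (a point): Middle of the green compartment's floor (24 mm above the bench), 75 mm from the turntable's axis. Turns with the turntable. It is under the spout when it lies on the stand's +y axis: x = 0, y = +75 mm of the stand.
- spout (a point): Centre of the chute's outlet: at x = 0, y = +70 mm of the stand, 114 mm above the bench; opening 66 mm wide (x), about 40 mm deep. The posts pass under it, a gripper does not. The chute rises from it at 50 degrees to 235 mm height at y = +186 mm. Spout and chute lie within 37 mm either side of x = 0, tray and uprights within 60 mm.
- press_bar (a point): Point on the axis of the red bar, 16 mm thick, 84 mm long along the stand's x, 36 mm from its free end. At rest at x = -100, y = +108, z = 279 mm of the stand. Pressed from above it goes almost straight down (12 mm sideways), 86 mm to its stop, against a spring of about 2 to 6 N; the tray at the chute's top then leans 57 degrees and the blanks slide out within a second. Springs back when released.
- blank_a: Lilac ceramic block 18 x 15 x 15 mm with a brass stub 6 mm thick and 7 mm long on its +x end; 15 g. Origin at the centre of the block. Lies at first in the level aluminium tray above the chute.
- blank_b: A second, identical blank in the same tray.
- jar: Bystander: small white jar with a light green lid, 44 mm in diameter, 55 mm tall, standing loose on the bench. Origin at the centre of its underside.
- dropper: Bystander: clear dropper bottle, 34 mm in diameter, 90 mm tall, loose on the bench. Origin at the centre of its underside.
- cast: Bystander: dental arch cast on a plaster base 60 x 70 mm, 24 mm tall, loose on the bench. Origin at the centre of its underside.

How it is judged:
By the outcome, as a careful person would: the job done as asked, in the order asked, and still so for the second after the job is handed in, with the robot touching nothing.
It also fails if it takes over 58 s, if anything falls off the work surface, if the arm or the gripper's body presses on something with over 40 N, if the wrist force passes 120 N, or if a joint passes its speed limit or range.

## Robot

A 7-joint arm with a two-finger parallel gripper is mounted at the origin on the work surface. World frame = base frame: x ahead of the robot, y to its left, z up, the work surface at z = 0. Lengths are in m, angles in rad, forces in N, time in s.
With the tool pointing down it reaches from about 0.425 to 0.925 m from the base axis. Payload 6.8 kg.
Tool frame: the origin (TCP) lies midway between the tips of the shut fingers; the grasp point (between the pads) lies 19 mm behind it; z points along the fingers, y is the line along which they close (so a half turn about z gives the same grasp; the last joint's range is limited). The gripper opens to 85 mm and grips with 20 to 120 N. Pads are 22 mm wide; open, the fingers measure 114 mm over their backs; the gripper's body (76 mm by 85 mm) begins 54 mm behind the grasp point. The pads swing forward as they close: fully open they stand 13 mm farther back than shut.
Start: joints at [-1.419, 0.477, 0.022, 1.555, -0.011, 1.109, -0.083], TCP at [0.173, 0.652, 0.231] pointing down, gripper open.
Joint ranges: [-2.96, 2.96], [-0.34, 2.1], [-1.41, 1.46], [0.24, 2.44], [-1.37, 4.51], [0.17, 1.92], [-2.96, 2.96]. Speed limits (rad/s): [2.39, 2.39, 3.14, 3.14, 3.14, 3.14, 3.14].

## Interface

Orientations are given as a rotation vector (axis times angle).
In Python, from bench import r gives the robot as it stands. The module is installed in compiled form; this text tells all that it offers.
- The arm moves only by the tool apply_moves, never from a script. Its argument "rows" is a list of rows, each a list of 6 numbers: the shift along the tool's x, y, z scaled (see below), then the turn, a rotation vector about the tool's x, y, z scaled (see below). A call has 1 to 5 rows; each row is the pose to reach, as a shift and turn from the pose commanded when the call began, along the tool's axes at that moment; what a row does not reach only later rows make up. The controller multiplies each number of a shift by 0.25 m and each number of a turn by 90 degrees. A row lasts 1/8 s, in which the tool goes at most 62.5 mm and 10.7 degrees, less where a joint would pass 70% of its speed; a pose out of reach is approached as far as the arm can. A call with a number of a shift or a turn outside -1 to 1 is refused whole. A call with a gripper value outside its range is refused whole. "claw" is the opening, from 0 (shut) to 1 (fully open), set as the call begins (left out, the last holds). The fingers move at their own pace and stop on an object; "newtons" is the grip in N (left out, the last holds). Time passes only in rows, so rows that repeat a pose let the fingers close. It gives the time, the measured TCP pose, the force, the opening and the grip force at its end, in the units of the state.
- r.get_obs(): the state, without advancing time (a new reading comes with each control period).
- r.grab_frame(name): name is "side" or "top" or "wrist"; returns a dict with "pixels" (384x512x3 uint8, red, green, blue), "intrinsics" (3x3 intrinsics, pixels), "eye" and "attitude" of the camera in the world. Camera axes: x right, y up, looking along -z (the intrinsics and any distortion apply to the point x, -y, -z); pixel columns grow to the right and rows downward; lengths in m; the calibration is good to about 2 mm. A picture is of the moment at which its call begins. There is no depth.
- r.hand_in(): hands the job in; it is judged then, once.
Trained networks look in a picture, given as the dict that the camera call returned (one of the last four; its "shot" number tells which), for a name from the list of things; names that differ only in an ending like _2 or _b are one class to them, and where a whole thing is asked for, a point or a joint stands for the part that bears it (a point fixed in the world has none). Each returns a list of dicts, best first, with "conf" (0 to 1); they miss things now and then, are a little off and sometimes report something else, mostly with a low value. They report only what shows in the picture. A call takes as long as a camera call.
- r.search_frame(picture, thing): "rect" ([left, top, width, height] in pixels, round what is visible of it).
- r.outline_of(picture, thing): "pixels" (384x512 bool, what is visible of it) and "rect" ([left, top, width, height] in pixels, round what is visible of it).
- r.landmark_of(picture, thing): "point" ([column, row] in pixels: a listed point, or the origin of a listed thing).
The state is a dict: "clock": time; "joints": joint angles; "qvel": joint speeds; "tau": joint torques, N m; "tcp_pos": TCP position; "orientation": TCP orientation; "contact_force": force on the tool from outside, world axes, zero at the start; "moment": the same for the moment, N m; "grip_width": finger opening in m; "gripper_force": force on a finger pad.
Only numpy, scipy, OpenCV 4.12 (cv2) and the standard library are available. Lean on these libraries where they do the work, as an engineer would, in place of code of your own. Each camera call takes 0.05 s, during which the arm holds its last target. There are 200 camera calls.

## Working session

There is one attempt and no reset: what is moved stays moved. The work goes in short steps, Python scripts to look and compute and a tool call to move; the robot and the scene stay as the last step left them, time stands still between calls to the robot, and variables do not carry over. Pictures are saved under pics/ and viewed, at most 10 in all, crops included, and the job is handed in when it is done.

Besides the shell and the picture viewer there is one more tool, called after "Call:" by a JSON object that holds its "name" and its "arguments". apply_moves: Moves the arm, as the interface text tells. Its arguments: {"type":"object","properties":{"rows":{"type":"array","items":{"type":"array","items":{"type":"number"}}},"claw":{"type":"number"},"newtons":{"type":"number"}},"required":["rows"]}

```bash
mkdir -p pics; cat > h.py <<'E'
import numpy as np, cv2
from scipy.spatial.transform import Rotation as R
from bench import r
def rot(a):
    a=np.array(a,float); return a if a.shape==(3,3) else (R.from_quat(a).as_matrix() if a.size==4 else R.from_rotvec(a).as_matrix())
def ray(f,px):
    K=np.array(f["intrinsics"]); d=np.linalg.inv(K)@[px[0],px[1],1]; d=np.array([d[0],-d[1],-d[2]])
    return np.array(f["eye"]), rot(f["attitude"])@d
def at_z(f,px,z):
    e,d=ray(f,px); return e+d*(z-e[2])/d[2]
def proj(f,p):
    q=rot(f["attitude"]).T@(np.array(p)-f["eye"]); k=np.array(f["intrinsics"])@[q[0],-q[1],-q[2]]; return k[:2]/k[2]
def tri(fs,ps):
    A=0;b=0
    for f,p in zip(fs,ps):
        e,d=ray(f,p); d=d/np.linalg.norm(d); M=np.eye(3)-np.outer(d,d); A=A+M; b=b+M@e
    return np.linalg.solve(A,b)
def save(f,n): cv2.imwrite(f"pics/{n}.png",cv2.cvtColor(f["pixels"],cv2.COLOR_RGB2BGR))
E
python3 - <<'E'
from h import *
np.set_printoptions(precision=3,suppress=True)
o=r.get_obs(); print(o["clock"],o["tcp_pos"],o["orientation"])
for n in ["side","top"]:
    f=r.grab_frame(n); save(f,n+"0"); print(n,f["eye"],rot(f["attitude"]).tolist(),[k for k in f])
    for t in ["stand","green_compartment","spout","press_bar","jar","dropper","cast","blank_a"]:
        print(t,[(np.array(q["point"]),round(q["conf"],2)) for q in r.landmark_of(f,t)][:2])
E
python3 - <<'E'
import cv2,numpy as np
a=cv2.imread('pics/side0.png');b=cv2.imread('pics/top0.png')
E
```

```text
0.0 [0.173 0.652 0.23 ] [-0.407 -3.115  0.003]
side [0.205 0.534 0.887] [[-0.8143668290246325, 0.4062062770936091, -0.41449140911979676], [-0.5802605958095882, -0.5824825500562764, 0.5692202735590494], [-0.010213164791891355, 0.704067141208626, 0.710059963619444]] ['pixels', 'intrinsics', 'eye', 'attitude', 'shot']
stand [(array([281.3, 238.6]), 0.98), (array([247. , 239.5]), 0.74)]
green_compartment [(array([306.7, 243.9]), 0.58)]
spout [(array([275.8, 231.1]), 0.92), (array([227.5, 218.2]), 0.61)]
press_bar [(array([315.2, 203.6]), 0.61)]
jar [(array([313.7, 181.8]), 0.8)]
dropper [(array([224.9, 214.1]), 0.47)]
cast [(array([317. , 205.2]), 0.73), (array([189. , 261.7]), 0.57)]
blank_a [(array([243. , 252.7]), 0.56), (array([247.6, 238.1]), 0.43)]
top [ 0.521 -0.036  1.103] [[0.018399499644672357, 0.995209018691449, -0.09602326555595073], [-0.9996224925527822, 0.020270574292951538, 0.018546595385587304], [0.02040418573206141, 0.0956457679828902, 0.9952062882998551]] ['pixels', 'intrinsics', 'eye', 'attitude', 'shot']
stand [(array([257. , 220.5]), 0.71)]
green_compartment [(array([254.1, 246.9]), 0.73)]
spout [(array([232.6, 224.7]), 0.87)]
press_bar [(array([221.6, 270.8]), 0.91)]
jar [(array([339.7, 208.1]), 0.6)]
dropper [(array([247., 157.]), 0.56)]
cast [(array([180.2, 160.6]), 0.93), (array([148.4, 239.3]), 0.4)]
blank_a [(array([151.6, 241.1]), 0.55), (array([163.7, 232.6]), 0.45)]
```

View pics/side0.png

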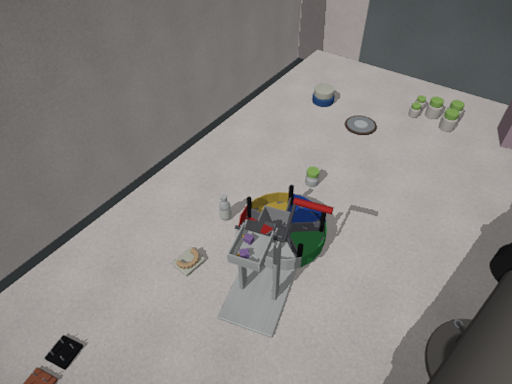

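View pics/top0.png

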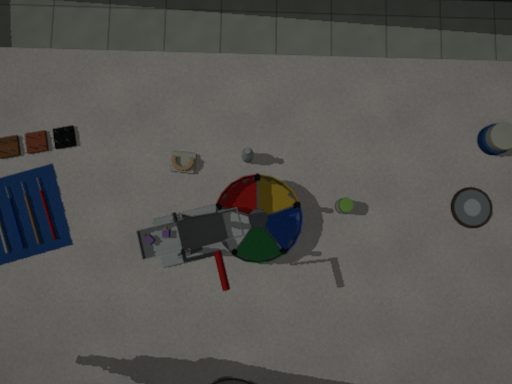

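The side view shows the stand with its chute up-left of the turntable. The top view shows:
- **Turntable:** centre near (259,219).
- **Posts:** near (258,177), (297,205), (283,251), (235,252) and (219,207).
- **Green compartment:** near (260,245), on the robot side.
- **Chute:** to the left.
- **Red bar:** (216–228, 250–290).

```bash
python3 - <<'E'
from h import *
from scipy.optimize import least_squares
np.set_printoptions(precision=4,suppress=True)
f=r.grab_frame("top"); s=r.grab_frame("side")
im=f["pixels"]; v=im.max(2)
P=[]
for c in [(258,177),(297,205),(283,251),(235,252),(219,207)]:
    x,y=c; w=v[y-6:y+7,x-6:x+7]; m=w<22
    ys,xs=np.nonzero(m); print(c,m.sum(),w.min(), (x-6+xs.mean(),y-6+ys.mean()) if m.sum() else None)
    P.append(at_z(f,(x-6+xs.mean(),y-6+ys.mean()) if m.sum() else c,0.09))
P=np.array(P)
# posts in order (clockwise in image): fit centre, angle
def pts(q,n): return np.c_[q[0]+.11*np.cos(q[2]+np.radians(72*n)),q[1]+.11*np.sin(q[2]+np.radians(72*n))]
n=-np.arange(5)
a0=np.arctan2(*(P[0,:2]-P[:,:2].mean(0))[::-1])
z=least_squares(lambda q:(pts(q,n)-P[:,:2]).ravel(),[*P[:,:2].mean(0),a0]); print("centre",z.x, "res",z.fun*1000)
# red bar: both views
hs=lambda im:cv2.cvtColor(im,cv2.COLOR_RGB2HSV)
def red(im,box):
    x0,y0,x1,y1=box; h=hs(im)[y0:y1,x0:x1]; m=(((h[...,0]<6)|(h[...,0]>174))&(h[...,1]>170)&(h[...,2]>70)).astype(np.uint8)
    k,l,st,c=cv2.connectedComponentsWithStats(m); i=1+np.argmax(st[1:,4]); ys,xs=np.nonzero(l==i)
    p=np.c_[xs+x0,ys+y0].astype(float); c=p.mean(0); d=np.linalg.svd(p-c,full_matrices=False)[2][0]; t=(p-c)@d
    return c,c+d*t.min(),c+d*t.max(),st[i]
T=red(im,(205,245,240,300)); S=red(s["pixels"],(285,190,340,220)); print(T,S)
for a,b in [(1,1),(1,2),(2,1),(2,2)]: print(a,b,tri([f,s],[T[a],S[b]]))
print("mid",tri([f,s],[T[0],S[0]]))
print("spout",at_z(f,(232.6,224.7),.114),"jar",at_z(f,r.search_frame(f,"jar")[0]["rect"][:2],.05))
for t,zz in [("jar",0),("dropper",0),("cast",0),("green_compartment",.024),("press_bar",.279)]:
    print(t,[(at_z(f,q["point"],zz),round(q["conf"],2)) for q in r.landmark_of(f,t)][:2])
E
```

```text
(258, 177) 27 0 (np.float64(256.9259259259259), np.float64(177.22222222222223))
(297, 205) 28 3 (np.float64(296.2857142857143), np.float64(204.5))
(283, 251) 27 2 (np.float64(282.48148148148147), np.float64(250.77777777777777))
(235, 252) 24 2 (np.float64(234.16666666666666), np.float64(251.875))
(219, 207) 24 1 (np.float64(218.75), np.float64(205.875))
centre [ 0.5553 -0.0599  0.0373] res [ 1.8495 -0.0808  0.5821 -1.6937 -1.5567 -1.5959 -1.3493  1.1996  0.4744
  2.1709]
(array([220.1447, 270.1184]), array([224.5274, 289.3358]), array([215.8447, 251.2635]), array([ 10,   6,  12,  39, 152], dtype=int32)) (array([312.7 , 205.52]), array([293.2006, 200.2569]), array([331.6392, 210.6319]), array([  8,   8,  40,  16, 250], dtype=int32))
1 1 [0.434  0.0309 0.3113]
1 2 [0.3969 0.0113 0.2827]
2 1 [0.4763 0.0319 0.2836]
2 2 [0.4374 0.018  0.2729]
mid [0.4362 0.0214 0.2828]
spout [0.5357 0.0051 0.114 ] jar [ 0.6131 -0.2726  0.05  ]
jar [(array([ 0.59  , -0.3064,  0.    ]), 0.65), (array([ 0.5652, -0.0663,  0.    ]), 0.32)]
dropper [(array([ 0.7372, -0.023 ,  0.    ]), 0.61)]
cast [(array([0.7106, 0.1528, 0.    ]), 0.79)]
green_compartment [(array([ 0.4803, -0.0551,  0.024 ]), 0.55)]
press_bar [(array([0.4351, 0.0168, 0.279 ]), 0.8)]
```

Call:
{"name": "apply_moves", "arguments": {"rows": [[0, 0, -0.8, 0.1, 0, 0], [0, 0, -0.8, 0, 0, 0.2], [0, 0, -0.8, 0, 0, 0.3], [0, 0, -0.8, 0, 0, 0.4]], "claw": 0.5}}

```text
clock: 1.8
tcp_pos: [0.174, 0.6532, 0.4369]
orientation: [-1.236, -2.885, -0.002]
contact_force: [-0.3, -0.6, -0.8]
grip_width: 0.0428
gripper_force: 0.0
```

```bash
cat >> h.py <<'E'
def go(p,th,show=True):
    """numbers from the measured pose to point p, tool down, tool-y at world angle th (deg)"""
    o=r.get_obs(); M=rot(o["orientation"]); t=np.radians(th)
    G=np.array([[-np.sin(t),np.cos(t),0],[np.cos(t),np.sin(t),0],[0,0,-1]]).T
    w=R.from_matrix(M.T@G).as_rotvec()/(np.pi/2)
    print("t",round(o["clock"],2),"tcp",np.round(o["tcp_pos"],4),"tooly",round(np.degrees(np.arctan2(M[1,1],M[0,1])),1),"F",np.round(o["contact_force"],1),"w",round(o["grip_width"],4),
      "\n ->",np.round(M.T@(np.array(p)-o["tcp_pos"])/.25,3),np.round(w,3), "j",np.round(o["joints"],2))
E
python3 -c "
from h import *
go((.593,-.163,.42),20.1)"
```

```text
t 1.8 tcp [0.174  0.6532 0.4369] tooly 43.6 F [-0.3 -0.6 -0.8] w 0.0428 
 -> [-3.52  -1.038  0.057] [-0.    -0.002  0.261] j [-1.5   0.38  0.15  1.26 -0.06  1.51 -0.6 ]
```

Call:
{"name": "apply_moves", "arguments": {"rows": [[-0.24, -0.07, 0, 0, 0, 0.05], [-0.48, -0.14, 0, 0, 0, 0.1], [-0.72, -0.21, 0, 0, 0, 0.18], [-0.95, -0.28, 0, 0, 0, 0.26], [-0.95, -0.28, 0, 0, 0, 0.26]]}}

```text
clock: 2.42
tcp_pos: [0.2915, 0.4285, 0.4335]
orientation: [1.8, 2.574, -0.009]
contact_force: [-0.2, 1.0, -0.2]
grip_width: 0.0429
gripper_force: 0.0
```

```bash
python3 -c "
from h import *
go((.593,-.163,.42),20.1)"
```

```text
t 2.42 tcp [0.2915 0.4285 0.4335] tooly 20.0 F [-0.2  1.  -0.2] w 0.0429 
 -> [-2.636  0.322  0.063] [-0.003  0.002 -0.001] j [-1.35  0.08  0.28  1.64 -0.02  1.43 -0.72]
```

Call:
{"name": "apply_moves", "arguments": {"rows": [[-0.24, 0.03, 0, 0, 0, 0], [-0.48, 0.06, 0, 0, 0, 0], [-0.72, 0.09, 0, 0, 0, 0], [-0.96, 0.12, 0, 0, 0, 0], [-1, 0.12, 0, 0, 0, 0]]}}

```text
clock: 3.05
tcp_pos: [0.4057, 0.2061, 0.4339]
orientation: [1.796, 2.577, -0.01]
contact_force: [-0.4, 0.5, -0.5]
grip_width: 0.0425
gripper_force: 0.0
```

Call:
{"name": "apply_moves", "arguments": {"rows": [[-0.24, 0.03, 0, 0, 0, 0], [-0.48, 0.06, 0, 0, 0, 0], [-0.72, 0.09, 0, 0, 0, 0], [-0.96, 0.12, 0, 0, 0, 0], [-1, 0.12, 0, 0, 0, 0]]}}

```text
clock: 3.68
tcp_pos: [0.5211, -0.0167, 0.4345]
orientation: [1.793, 2.577, -0.013]
contact_force: [0.5, 0.7, -1.0]
grip_width: 0.0431
gripper_force: 0.0
```

```bash
python3 -c "
from h import *
go((.593,-.163,.15),20.1)"
```

```text
t 3.67 tcp [ 0.5211 -0.0167  0.4345] tooly 20.3 F [ 0.5  0.7 -1. ] w 0.0431 
 -> [-0.641  0.073  1.142] [-0.004  0.004  0.003] j [-0.84  0.09  0.83  1.66 -0.06  1.43  0.35]
```

Call:
{"name": "apply_moves", "arguments": {"rows": [[-0.24, 0.03, 0, 0, 0, 0], [-0.48, 0.06, 0, 0, 0, 0], [-0.64, 0.07, 0.1, 0, 0, 0], [-0.64, 0.07, 0.34, 0, 0, 0], [-0.64, 0.07, 0.58, 0, 0, 0]]}}

```text
clock: 4.3
tcp_pos: [0.5931, -0.1566, 0.2877]
orientation: [1.785, 2.585, -0.01]
contact_force: [0.5, 0.9, -0.6]
grip_width: 0.0427
gripper_force: 0.0
```

Call:
{"name": "apply_moves", "arguments": {"rows": [[0, 0, 0.24, 0, 0, 0], [0, 0, 0.4, 0, 0, 0], [0, 0, 0.4, 0, 0, 0]]}}

```text
clock: 4.68
tcp_pos: [0.5903, -0.1561, 0.1865]
orientation: [-1.781, -2.58, 0.015]
contact_force: [-0.2, 0.8, 0.7]
grip_width: 0.0427
gripper_force: 0.0
```

```bash
python3 - <<'E'
from h import *
f=r.grab_frame("wrist"); save(f,"w1")
go((.593,-.163,.07),20.1)
print(proj(f,(.593,-.163,.1)),proj(f,(.593,-.163,.061)))
E
```

```text
t 4.72 tcp [ 0.5918 -0.1573  0.1891] tooly 20.7 F [-0.3  0.5  0.7] w 0.0429 
 -> [-0.021  0.     0.477] [-0.005  0.002  0.007] j [-0.41  0.53  0.79  1.79 -0.43  1.01  0.91]
[254.81614784 206.45907567] [255.13102471 192.78720136]
```

View pics/w1.png

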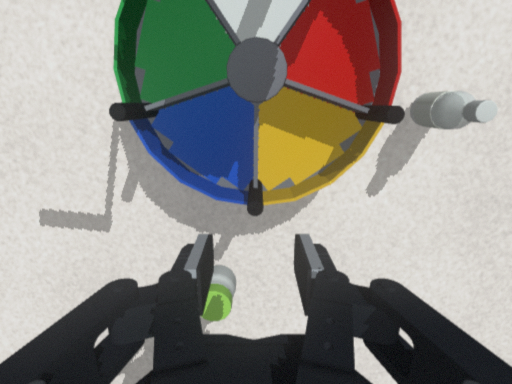

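The wrist view shows the blue/yellow post with its top near (255,207). That matches the prediction of (255,206), and it sits centred between the fingers.

Call:
{"name": "apply_moves", "arguments": {"rows": [[-0.02, 0, 0.2, 0, 0, 0], [-0.02, 0, 0.4, 0, 0, 0], [-0.02, 0, 0.47, 0, 0, 0], [-0.02, 0, 0.47, 0, 0, 0]]}}

```text
clock: 5.22
tcp_pos: [0.5939, -0.1645, 0.0734]
orientation: [1.787, 2.582, -0.011]
contact_force: [-0.1, 0.3, -0.1]
grip_width: 0.0425
gripper_force: 0.0
```

Call:
{"name": "apply_moves", "arguments": {"rows": [[0, 0, 0, 0, 0, 0], [0, 0, 0, 0, 0, 0], [0, 0, 0, 0, 0, 0], [0, 0, 0, 0, 0, 0]], "claw": 0, "newtons": 20}}

```text
clock: 5.72
tcp_pos: [0.5945, -0.1652, 0.0746]
orientation: [1.787, 2.58, -0.009]
contact_force: [-0.4, 0.2, 7.7]
grip_width: 0.0132
gripper_force: 20.3
```

```bash
cat > arc.py <<'E'
from h import *
import sys
C=np.array([.5553,-.0599])
def arc(angs):
    o=r.get_obs();p=o["tcp_pos"];M=rot(o["orientation"]);th=np.degrees(np.arctan2(M[1,1],M[0,1]))
    ps=np.degrees(np.arctan2(p[1]-C[1],p[0]-C[0])); print("post angle",ps%360,"rad",np.linalg.norm(p[:2]-C),"tooly",th)
    for a in angs:
        t=np.radians(a); go((*(C+.11*np.array([np.cos(t),np.sin(t)])),.07),a-270)
arc([float(a) for a in sys.argv[1:]])
E
python3 arc.py 290.1 282 274 266 258
```

```text
post angle 290.40497440552326 rad 0.11230838076311174 tooly 20.582252970337123
t 5.72 tcp [ 0.5945 -0.1652  0.0746] tooly 20.6 F [-0.4  0.2  7.7] w 0.0132 
 -> [ 0.009 -0.002  0.018] [-0.002  0.004  0.005] j [-0.32  0.67  0.68  1.86 -0.56  0.81  1.01]
t 5.72 tcp [ 0.5945 -0.1652  0.0746] tooly 20.6 F [-0.4  0.2  7.7] w 0.0132 
 -> [ 0.014 -0.064  0.019] [-0.001  0.004  0.095] j [-0.32  0.67  0.68  1.86 -0.56  0.81  1.01]
t 5.72 tcp [ 0.5945 -0.1652  0.0746] tooly 20.6 F [-0.4  0.2  7.7] w 0.0132 
 -> [ 0.028 -0.124  0.019] [-0.001  0.004  0.184] j [-0.32  0.67  0.68  1.86 -0.56  0.81  1.01]
t 5.72 tcp [ 0.5945 -0.1652  0.0746] tooly 20.6 F [-0.4  0.2  7.7] w 0.0132 
 -> [ 0.049 -0.182  0.019] [-0.001  0.004  0.273] j [-0.32  0.67  0.68  1.86 -0.56  0.81  1.01]
t 5.72 tcp [ 0.5945 -0.1652  0.0746] tooly 20.6 F [-0.4  0.2  7.7] w 0.0132 
 -> [ 0.079 -0.236  0.019] [-0.     0.004  0.362] j [-0.32  0.67  0.68  1.86 -0.56  0.81  1.01]
```

Call:
{"name": "apply_moves", "arguments": {"rows": [[0.01, -0.06, 0, 0, 0, 0.09], [0.02, -0.12, 0, 0, 0, 0.18], [0.045, -0.18, 0, 0, 0, 0.27], [0.075, -0.235, 0, 0, 0, 0.36], [0.075, -0.235, 0, 0, 0, 0.36]]}}

```text
clock: 6.35
tcp_pos: [0.5315, -0.1695, 0.0746]
orientation: [2.437, 1.973, -0.009]
contact_force: [-1.6, -3.0, 6.5]
grip_width: 0.0131
gripper_force: 20.6
```

```bash
python3 arc.py 250 242 234 226
```

```text
post angle 257.77320437147324 rad 0.11218215464018196 tooly -12.00043747577324
t 6.35 tcp [ 0.5315 -0.1695  0.0746] tooly -12.0 F [-1.6 -3.   6.5] w 0.0131 
 -> [ 0.013 -0.059  0.018] [0.001 0.005 0.089] j [-0.42  0.65  0.84  2.01 -0.67  0.79  0.61]
t 6.35 tcp [ 0.5315 -0.1695  0.0746] tooly -12.0 F [-1.6 -3.   6.5] w 0.0131 
 -> [ 0.026 -0.12   0.018] [0.001 0.005 0.178] j [-0.42  0.65  0.84  2.01 -0.67  0.79  0.61]
t 6.35 tcp [ 0.5315 -0.1695  0.0746] tooly -12.0 F [-1.6 -3.   6.5] w 0.0131 
 -> [ 0.047 -0.177  0.018] [0.002 0.005 0.267] j [-0.42  0.65  0.84  2.01 -0.67  0.79  0.61]
t 6.35 tcp [ 0.5315 -0.1695  0.0746] tooly -12.0 F [-1.6 -3.   6.5] w 0.0131 
 -> [ 0.076 -0.231  0.018] [0.002 0.005 0.356] j [-0.42  0.65  0.84  2.01 -0.67  0.79  0.61]
```

Call:
{"name": "apply_moves", "arguments": {"rows": [[0.01, -0.06, 0, 0, 0, 0.09], [0.02, -0.12, 0, 0, 0, 0.18], [0.045, -0.177, 0, 0, 0, 0.27], [0.075, -0.23, 0, 0, 0, 0.36], [0.075, -0.23, 0, 0, 0, 0.36]]}}

```text
clock: 6.98
tcp_pos: [0.4776, -0.1399, 0.0744]
orientation: [2.89, 1.214, -0.01]
contact_force: [-7.0, -5.0, 12.3]
grip_width: 0.0135
gripper_force: 22.1
```

```bash
python3 arc.py 219 212.5
```

```text
post angle 225.86039059415052 rad 0.11150827706756859 tooly -44.42500209019831
t 6.97 tcp [ 0.4776 -0.1399  0.0744] tooly -44.4 F [-7.  -5.  12.3] w 0.0135 
 -> [ 0.009 -0.053  0.017] [0.003 0.005 0.073] j [-0.6   0.65  1.01  2.15 -0.8   0.79  0.16]
t 6.97 tcp [ 0.4776 -0.1399  0.0744] tooly -44.4 F [-7.  -5.  12.3] w 0.0135 
 -> [ 0.018 -0.102  0.017] [0.003 0.005 0.145] j [-0.6   0.65  1.01  2.15 -0.8   0.79  0.16]
```

Call:
{"name": "apply_moves", "arguments": {"rows": [[0.01, -0.05, 0, 0, 0, 0.07], [0.018, -0.1, 0, 0, 0, 0.14], [0.018, -0.1, 0, 0, 0, 0.14], [0.018, -0.1, 0, 0, 0, 0.14]]}}

```text
clock: 7.48
tcp_pos: [0.4618, -0.1198, 0.0741]
orientation: [3.006, 0.891, -0.011]
contact_force: [-11.7, -6.1, 17.6]
grip_width: 0.0132
gripper_force: 22.8
```

```bash
python3 arc.py 212.5; python3 - <<'E'
from h import *
f=r.grab_frame("top"); s=r.grab_frame("side")
im=f["pixels"][130:310,120:320]; cv2.imwrite("pics/t2.png",cv2.cvtColor(cv2.resize(im,None,fx=3.3,fy=3.3,interpolation=cv2.INTER_CUBIC),cv2.COLOR_RGB2BGR))
C=np.array([.5553,-.0599])
def W(x,y,z,ps=14.5):
    a=np.radians(ps); return (C[0]+x*np.cos(a)-y*np.sin(a),C[1]+x*np.sin(a)+y*np.cos(a),z)
show=lambda p:np.round((p-[120,130])*3.3,0)
for q in [(-.037,.186,.235),(.037,.186,.235),(-.037,.07,.114),(.037,.07,.114),(0,0,.061)]: print(q,show(proj(f,W(*q))))
for k in range(5):
    a=np.radians(36+72*k+90); print("post",k,show(proj(f,W(.11*np.cos(a),.11*np.sin(a),.1))))
for n,g in (("top",f),("side",s)): print(n,[(q["point"],round(q["conf"],2)) for q in r.landmark_of(g,"green_compartment")],proj(g,W(0,.075,.024)))
E
```

```text
post angle 212.64931084455284 rad 0.1110264712911734 tooly -56.98228742051284
t 7.47 tcp [ 0.4618 -0.1198  0.0741] tooly -57.0 F [-11.7  -6.1  17.6] w 0.0132 
 -> [ 0.004 -0.001  0.016] [0.003 0.006 0.006] j [-0.68  0.67  1.08  2.19 -0.85  0.8  -0.04]
(-0.037, 0.186, 0.235) [206. 400.]
(0.037, 0.186, 0.235) [182. 293.]
(-0.037, 0.07, 0.114) [379. 356.]
(0.037, 0.07, 0.114) [357. 264.]
(0, 0, 0.061) [454. 291.]
post 0 [364. 396.]
post 1 [528. 409.]
post 2 [589. 257.]
post 3 [466. 152.]
post 4 [327. 236.]
top [([230.7, 225.2], 0.6)] [231.1809247  224.85803809]
side [] [272.32235704 252.85066045]
```

View pics/t2.png

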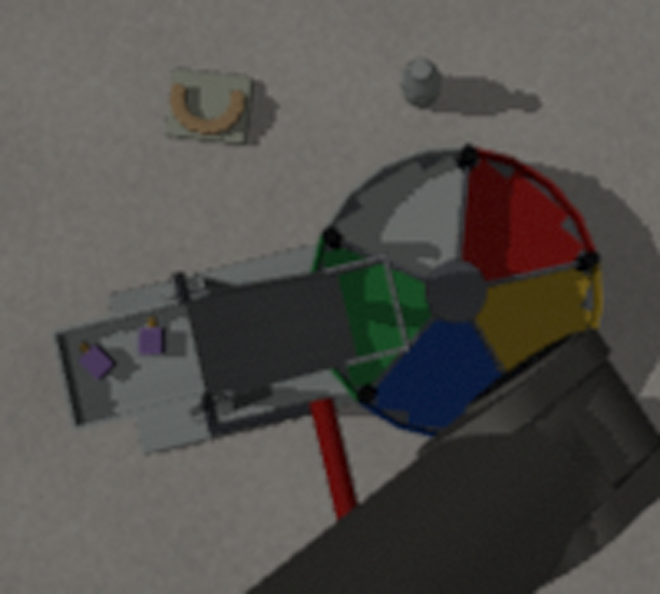

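The top crop shows green under the chute. The posts are at (369,394), (587,258), (469,156) and (333,237), within about 5 px (under 5 mm) of the targets, so the compartment is square under the spout. Next I let go and rise.

Call:
{"name": "apply_moves", "arguments": {"rows": [[0, 0, 0, 0, 0, 0], [0, 0, 0, 0, 0, 0], [0, 0, 0, 0, 0, 0], [0, 0, -0.1, 0, 0, 0], [0, 0, -0.3, 0, 0, 0]], "claw": 0.45}}

```text
clock: 8.3
tcp_pos: [0.4635, -0.1161, 0.1475]
orientation: [3.007, 0.896, -0.013]
contact_force: [2.4, -0.1, 0.0]
grip_width: 0.0385
gripper_force: 0.0
```

Call:
{"name": "apply_moves", "arguments": {"rows": [[0, 0, -0.24, 0, 0, 0], [0, 0, -0.48, 0, 0, 0], [0, 0, -0.72, 0, 0, 0.1], [0, 0, -0.94, 0, 0, 0.2], [0, 0, -0.94, 0, 0, 0.2]], "claw": 0}}

```text
clock: 8.93
tcp_pos: [0.4644, -0.1123, 0.376]
orientation: [3.107, 0.448, -0.015]
contact_force: [-0.0, 2.9, 0.3]
grip_width: -0.0001
gripper_force: 0.0
```

```bash
python3 -c "
from h import *
go((.4296,.019,.34),-75.5)"
```

```text
t 8.93 tcp [ 0.4644 -0.1123  0.376 ] tooly -73.6 F [-0.   2.9  0.3] w -0.0001 
 -> [ 0.016 -0.543  0.144] [0.001 0.006 0.021] j [-1.22 -0.07  1.31  1.85  0.08  1.32 -1.22]
```

Call:
{"name": "apply_moves", "arguments": {"rows": [[0.01, -0.2, 0, 0, 0, 0.02], [0.016, -0.4, 0, 0, 0, 0.02], [0.016, -0.543, 0, 0, 0, 0.02], [0.016, -0.543, 0.14, 0, 0, 0.02], [0.016, -0.543, 0.14, 0, 0, 0.02]]}}

```text
clock: 9.55
tcp_pos: [0.4278, 0.018, 0.3386]
orientation: [3.112, 0.403, -0.021]
contact_force: [-0.1, 0.1, -0.2]
grip_width: -0.0002
gripper_force: 0.0
```

```bash
python3 - <<'E'
from h import *
go((.4296,.019,.30),-75.5)
f=r.grab_frame("top"); s=r.grab_frame("side")
a=f["pixels"][180:330,140:330]; b=s["pixels"][140:290,215:405]
cv2.imwrite("pics/b1.png",cv2.cvtColor(cv2.resize(np.hstack([a,b]),None,fx=2.1,fy=2.1,interpolation=cv2.INTER_CUBIC),cv2.COLOR_RGB2BGR))
C=np.array([.5553,-.0599]);print(proj(f,(.4296,.019,.287)),proj(s,(.4296,.019,.287)))
E
```

```text
t 9.55 tcp [0.4278 0.018  0.3386] tooly -75.2 F [-0.1  0.1 -0.2] w -0.0002 
 -> [ 0.01  -0.002  0.154] [0.001 0.009 0.003] j [-1.22 -0.16  0.95  2.    0.14  1.26 -1.63]
[221.33366196 274.15492914] [315.55739408 204.77666236]
```

View pics/b1.png

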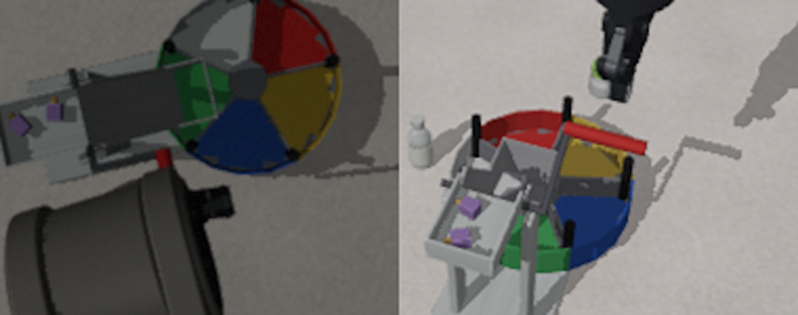

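The side crop shows the shut fingertips about 5 cm above the red bar, near its middle. Both blanks are still in the level tray.

Call:
{"name": "apply_moves", "arguments": {"rows": [[0.01, 0.015, 0.08, 0, 0, 0], [0.01, 0.018, 0.16, 0, 0, 0], [0.01, 0.02, 0.24, 0, 0, 0], [0.01, 0.02, 0.32, 0, 0, 0]], "newtons": 40}}

```text
clock: 10.15
tcp_pos: [0.4345, 0.0128, 0.2614]
orientation: [3.113, 0.401, -0.009]
contact_force: [0.6, -2.5, 4.5]
grip_width: 0.0001
gripper_force: 2.2
```

```bash
python3 - <<'E'
from h import *
go((.4296+.001,.019-.004,.20),-75.5)
E
```

```text
t 10.15 tcp [0.4345 0.0128 0.2614] tooly -75.3 F [ 0.6 -2.5  4.5] w 0.0001 
 -> [-0.011 -0.013  0.246] [0.001 0.004 0.002] j [-1.23  0.    1.09  2.1   0.    1.04 -1.45]
```

Call:
{"name": "apply_moves", "arguments": {"rows": [[0, 0, 0.08, 0, 0, 0], [0, 0, 0.16, 0, 0, 0], [0, -0.01, 0.22, 0, 0, 0], [0, -0.01, 0.245, 0, 0, 0], [0, -0.01, 0.245, 0, 0, 0]]}}

```text
clock: 10.78
tcp_pos: [0.433, 0.0175, 0.2004]
orientation: [3.115, 0.404, -0.012]
contact_force: [-3.5, 5.0, 8.2]
grip_width: 0.0004
gripper_force: 4.3
```

```bash
python3 - <<'E'
from h import *
go((.4306,.015,.20),-75.5)
f=r.grab_frame("top"); s=r.grab_frame("side")
a=f["pixels"][180:330,120:310]; b=s["pixels"][140:290,215:405]
cv2.imwrite("pics/b2.png",cv2.cvtColor(cv2.resize(np.hstack([a,b]),None,fx=2.1,fy=2.1,interpolation=cv2.INTER_CUBIC),cv2.COLOR_RGB2BGR))
E
```

```text
t 10.78 tcp [0.433  0.0175 0.2004] tooly -75.2 F [-3.5  5.   8.2] w 0.0004 
 -> [-0.012  0.007  0.002] [-0.     0.005  0.003] j [-1.14  0.18  1.08  2.18 -0.2   0.9  -1.25]
```

View pics/b2.png

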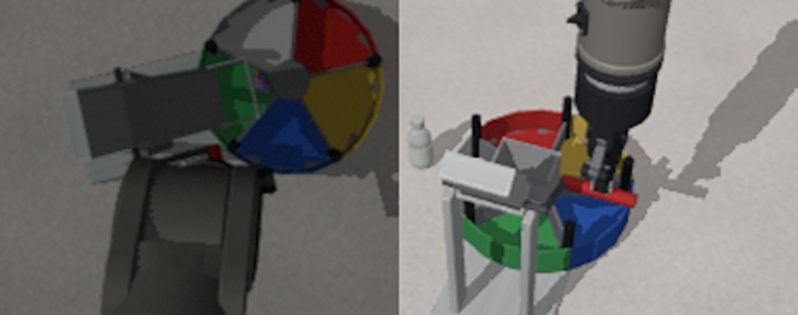

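The tray is tipped, the bar is under the fingers, and one lilac blank already shows in green near (262,82) of the crop. I press slightly further and hold.

Call:
{"name": "apply_moves", "arguments": {"rows": [[0, 0, 0.01, 0, 0, 0], [0, 0, 0.02, 0, 0, 0], [0, 0, 0.02, 0, 0, 0], [0, 0, 0.02, 0, 0, 0], [0, 0, 0.02, 0, 0, 0]]}}

```text
clock: 11.5
tcp_pos: [0.4332, 0.0182, 0.1977]
orientation: [-3.112, -0.404, 0.014]
contact_force: [-16.1, 7.4, 48.7]
grip_width: -0.0
gripper_force: 24.2
```

Call:
{"name": "apply_moves", "arguments": {"rows": [[0, 0, 0, 0, 0, 0], [0, 0, 0, 0, 0, 0], [0, 0, 0, 0, 0, 0], [0, 0, 0, 0, 0, 0], [0, 0, 0, 0, 0, 0]]}}

```text
clock: 12.12
tcp_pos: [0.4332, 0.0182, 0.1977]
orientation: [-3.112, -0.404, 0.014]
contact_force: [-16.0, 6.7, 47.3]
grip_width: 0.0002
gripper_force: 24.2
```

```bash
python3 - <<'E'
from h import *
go((.4306,.015,.20),-75.5)
f=r.grab_frame("top"); s=r.grab_frame("side")
for n,g in (("top",f),("side",s)): print(n,[(np.round(q["point"]),round(q["conf"],2)) for q in r.landmark_of(g,"blank_a")])
a=f["pixels"][180:290,120:310]; h=cv2.cvtColor(f["pixels"],cv2.COLOR_RGB2HSV)
m=((h[...,0]>120)&(h[...,0]<150)&(h[...,1]>60)).astype(np.uint8); st=cv2.connectedComponentsWithStats(m); print([(x[4],c) for x,c in zip(st[2][1:],st[3][1:]) if x[4]>3])
E
```

```text
t 12.12 tcp [0.4332 0.0182 0.1977] tooly -75.2 F [-16.    6.7  47.3] w 0.0002 
 -> [-0.013  0.01  -0.009] [-0.003  0.005  0.003] j [-1.12  0.18  1.07  2.18 -0.21  0.89 -1.23]
top [(array([246., 221.]), 0.37), (array([246., 156.]), 0.23)]
side []
[(np.int32(37), array([245.24324324, 220.18918919]))]
```

Call:
{"name": "apply_moves", "arguments": {"rows": [[0, 0, -0.03, 0, 0, 0], [0, 0, -0.03, 0, 0, 0], [0, 0, -0.03, 0, 0, 0], [0, 0, -0.03, 0, 0, 0], [0, 0, -0.03, 0, 0, 0]]}}

```text
clock: 12.95
tcp_pos: [0.4332, 0.0167, 0.2031]
orientation: [3.115, 0.403, -0.01]
contact_force: [0.5, 2.5, 4.9]
grip_width: -0.0001
gripper_force: 2.8
```

Call:
{"name": "apply_moves", "arguments": {"rows": [[0, 0, -0.08, 0, 0, 0], [0, 0, -0.2, 0, 0, 0], [0, 0, -0.35, 0, 0, 0], [0, 0, -0.55, 0, 0, 0], [0, 0, -0.7, 0, 0, 0]]}}

```text
clock: 13.58
tcp_pos: [0.4337, 0.016, 0.3796]
orientation: [-3.115, -0.401, 0.009]
contact_force: [-0.5, 0.0, -0.3]
grip_width: 0.0
gripper_force: 0.0
```

```bash
python3 - <<'E'
from h import *
go((.45,-.16,.37),-75.5)
f=r.grab_frame("top"); s=r.grab_frame("side")
a=f["pixels"][180:290,140:310]; b=s["pixels"][160:270,215:385]
cv2.imwrite("pics/b3.png",cv2.cvtColor(cv2.resize(np.vstack([a,b]),None,fx=2.7,fy=2.7,interpolation=cv2.INTER_CUBIC),cv2.COLOR_RGB2BGR))
E
```

```text
t 13.57 tcp [0.4337 0.016  0.3796] tooly -75.3 F [-0.5  0.  -0.3] w 0.0 
 -> [-0.115  0.697  0.038] [-0.001  0.004  0.002] j [-1.3  -0.23  0.98  1.92  0.19  1.36 -1.7 ]
```

View pics/b3.png

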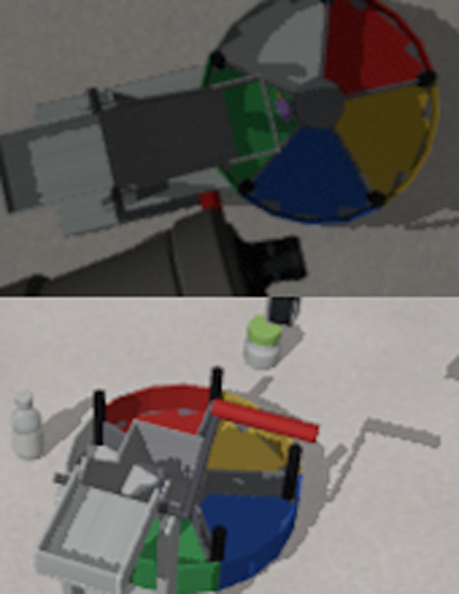

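The tray is empty. One blank shows in green near (283,107) of the crop, and the other must be under the spout. I'll look at it obliquely with the wrist camera.

Call:
{"name": "apply_moves", "arguments": {"rows": [[-0.05, 0.24, 0, 0, 0, -0.1], [-0.1, 0.48, 0, 0, 0, -0.22], [-0.2, 0.7, 0, 0, 0, -0.34], [-0.4, 0.75, 0, 0, 0, -0.46], [-0.6, 0.8, 0, 0, 0, -0.58]]}}

```text
clock: 14.3
tcp_pos: [0.3568, -0.2069, 0.3782]
orientation: [-2.73, -1.548, 0.011]
contact_force: [0.1, -1.1, 1.2]
grip_width: 0.0002
gripper_force: 0.0
```

```bash
python3 - <<'E'
from h import *
go((.60,-.20,.22),14.5)
E
```

```text
t 14.3 tcp [ 0.3568 -0.2069  0.3782] tooly -30.9 F [ 0.1 -1.1  1.2] w 0.0002 
 -> [0.526 0.824 0.625] [-0.005  0.001 -0.504] j [-0.8  -0.33  0.94  1.96  0.27  1.39 -0.48]
```

Call:
{"name": "apply_moves", "arguments": {"rows": [[0.12, 0.2, 0, 0, 0, -0.1], [0.25, 0.4, 0.1, 0, 0, -0.2], [0.38, 0.6, 0.25, 0, 0, -0.3], [0.5, 0.8, 0.4, 0, 0, -0.4], [0.53, 0.82, 0.6, 0, 0, -0.5]]}}

```text
clock: 14.92
tcp_pos: [0.5572, -0.1977, 0.2777]
orientation: [-2.033, -2.387, 0.013]
contact_force: [1.0, 0.8, 1.5]
grip_width: -0.0001
gripper_force: 0.0
```

Call:
{"name": "apply_moves", "arguments": {"rows": [[0, 0, 0, 0, 0.1, 0], [0, 0, 0, 0, 0.2, 0], [0, 0, 0, 0, 0.3, 0], [0, 0, 0, 0, 0.4, 0], [0, 0, 0, 0, 0.4, 0]]}}

```text
clock: 15.55
tcp_pos: [0.5531, -0.2002, 0.2768]
orientation: [-1.705, -1.968, -0.538]
contact_force: [-0.6, -0.5, -0.1]
grip_width: 0.0002
gripper_force: 0.0
```

```bash
python3 - <<'E'
from h import *
go((.60,-.20,.22),14.5)
f=r.grab_frame("wrist"); save(f,"w2"); print(f["eye"])
print([(np.round(q["point"]),round(q["conf"],2)) for q in r.landmark_of(f,"blank_a")])
E
```

```text
t 15.55 tcp [ 0.5531 -0.2002  0.2768] tooly 8.5 F [-0.6 -0.5 -0.1] w 0.0002 
 -> [-0.154  0.189  0.165] [ 0.012 -0.401 -0.068] j [ 0.02  0.64  0.75  1.53 -0.77  1.7   1.06]
[ 0.55925256 -0.22418514  0.43555846]
[(array([273., 153.]), 0.52)]
```

View pics/w2.png

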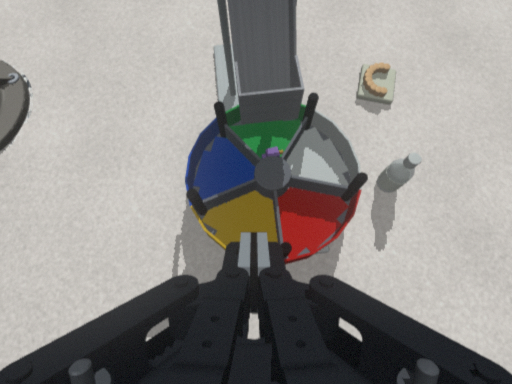

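The wrist view shows one blank at (273,153) in green. The chute channel at (230–295, 0–88) is empty. The area under the spout is hidden, so I take a lower look.

Call:
{"name": "apply_moves", "arguments": {"rows": [[-0.1, 0, 0.13, 0, 0, 0], [-0.2, 0, 0.26, 0, 0.05, 0], [-0.28, 0, 0.38, 0, 0.1, 0], [-0.36, 0, 0.46, 0, 0.15, 0], [-0.36, 0, 0.46, 0, 0.18, 0]]}}

```text
clock: 16.27
tcp_pos: [0.5533, -0.2005, 0.1317]
orientation: [-1.525, -1.77, -0.735]
contact_force: [0.6, -0.1, 1.3]
grip_width: 0.0002
gripper_force: 0.0
```

```bash
python3 - <<'E'
from h import *
go((.60,-.20,.22),14.5)
f=r.grab_frame("wrist"); print(f["eye"])
print([(np.round(q["point"]),round(q["conf"],2)) for q in r.landmark_of(f,"blank_a")])
u,v=np.clip(proj(f,(.537,.013,.05)).astype(int),[110,80],[400,300]); print(u,v)
c=f["pixels"][max(v-80,0):v+80,max(u-110,0):u+110]
cv2.imwrite("pics/w3.png",cv2.cvtColor(cv2.resize(c,None,fx=3.5,fy=3.5,interpolation=cv2.INTER_CUBIC),cv2.COLOR_RGB2BGR))
E
```

```text
t 16.27 tcp [ 0.5533 -0.2005  0.1317] tooly 8.9 F [ 0.6 -0.1  1.3] w 0.0002 
 -> [ 0.265  0.18  -0.238] [ 0.02  -0.582 -0.062] j [ 0.21  0.92  0.59  1.51 -0.92  1.76  1.24]
[ 0.5659943  -0.26760395  0.27727061]
[(array([278., 138.]), 0.58)]
268 110
```

View pics/w3.png

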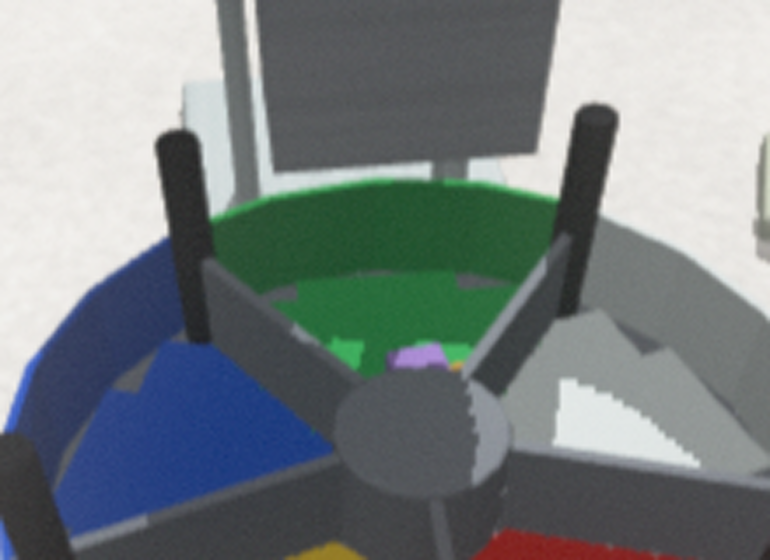

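The low view shows the outer green floor clear and one blank behind the hub at (415,357). The strips behind the dividers are still hidden, so I look steeply from both sides and find the lilac by code.

Call:
{"name": "apply_moves", "arguments": {"rows": [[0.16, -0.05, -0.12, 0, -0.1, 0], [0.32, -0.1, -0.25, 0, -0.22, 0], [0.48, -0.2, -0.36, 0, -0.34, 0], [0.6, -0.3, -0.4, 0, -0.46, 0], [0.64, -0.35, -0.36, 0, -0.58, 0]]}}

```text
clock: 17.0
tcp_pos: [0.4677, -0.192, 0.3193]
orientation: [-2.018, -2.345, -0.046]
contact_force: [-0.1, 1.6, 0.9]
grip_width: -0.0004
gripper_force: 0.0
```

```bash
python3 - <<'E'
from h import *
go((.46,-.161,.257),8.5)
E
```

```text
t 17.0 tcp [ 0.4677 -0.192   0.3193] tooly 8.6 F [-0.1  1.6  0.9] w -0.0004 
 -> [ 0.113 -0.01   0.256] [-0.005 -0.035  0.001] j [-0.6   0.2   1.05  1.86 -0.23  1.23  0.68]
```

Call:
{"name": "apply_moves", "arguments": {"rows": [[0.11, -0.02, 0, 0, -0.035, 0], [0.11, -0.02, 0, 0, -0.035, 0]]}}

```text
clock: 17.25
tcp_pos: [0.4587, -0.1601, 0.3185]
orientation: [-2.027, -2.38, 0.007]
contact_force: [-0.1, 0.0, -0.3]
grip_width: -0.0003
gripper_force: 0.0
```

```bash
cat > look.py <<'E'
from h import *
import sys
f=r.grab_frame("wrist"); save(f,sys.argv[1]); print("eye",f["eye"])
h=cv2.cvtColor(f["pixels"],cv2.COLOR_RGB2HSV)
m=((h[...,0]>120)&(h[...,0]<152)&(h[...,1]>50)&(h[...,2]>40)).astype(np.uint8); n,l,st,c=cv2.connectedComponentsWithStats(m)
C=np.array([.5553,-.0599]); a=np.radians(14.5); Q=np.array([[np.cos(a),np.sin(a)],[-np.sin(a),np.cos(a)]])
for i in range(1,n):
    if st[i,4]>6: print(st[i],c[i],"stand xy if z=.032 / .12:",[np.round(Q@(at_z(f,c[i],z)[:2]-C),3) for z in (.032,.12)])
print([(np.round(q["point"]),round(q["conf"],2)) for q in r.landmark_of(f,"blank_a")])
E
python3 look.py w4; python3 -c "
from h import *
go((.673,-.105,.30),8.5)"
```

```text
eye [ 0.44915953 -0.08856258  0.46190885]
[328  64  24  16 261] [339.40996169  71.6091954 ] stand xy if z=.032 / .12: [array([0.004, 0.034]), array([-0.019,  0.027])]
[(array([344.,  72.]), 0.64), (array([337.,  71.]), 0.44)]
t 17.35 tcp [ 0.4585 -0.1641  0.3184] tooly 8.8 F [ 0.1 -0.1 -1.8] w -0.0002 
 -> [0.103 0.885 0.062] [-0.009 -0.004  0.003] j [-0.75  0.11  1.07  1.92 -0.11  1.19  0.52]
```

```bash
python3 - <<'E'
from h import *
im=cv2.imread("pics/w4.png")
c=im[10:130,270:410]; cv2.imwrite("pics/w4c.png",cv2.resize(c,None,fx=5,fy=5,interpolation=cv2.INTER_CUBIC))
f=r.grab_frame("wrist"); print(f["intrinsics"], proj(f,(.55,-.03,.032)),proj(f,(.565,-.03,.032)))
E
```

```text
[[294.85079423   0.         253.38929456]
 [  0.         294.85079423 193.01363415]
 [  0.           0.           1.        ]] [338.90617233  70.14902679] [349.80446417  71.94946902]
```

View pics/w4c.png

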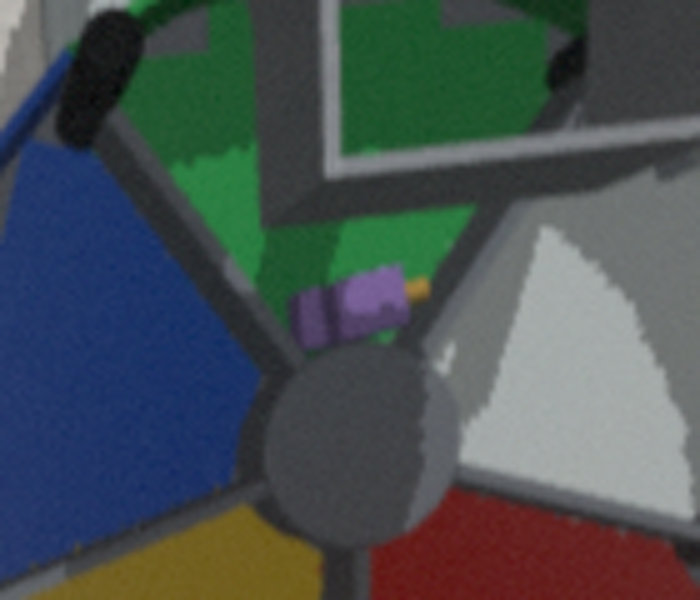

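The crop shows both blanks lying end to end on the green floor beside the hub, at (315,317) and (372,300). The pair is about 33 mm long, which matches two blanks. The arm is clear, so I hand in.

```bash
python3 -c "
from h import *
print(r.hand_in())"
```

```text
the job is handed in; nothing more can be done
None
```

I turned the green compartment under the spout, pressed the red bar to its stop and released it; both blanks lie in green, the bystanders were not touched, and the job is handed in (no verdict was returned).

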